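Click the hob dial up to five for the tall pot

TASK

Set the hob to level five under the tall pot: turn the dial in front of that pot's zone clockwise until its lever rests in the fifth click after off (off is the round dot). Leave the other dial at the click where it is, and do not push the pot or the pan aside.

Things in the scene. Friction and masses are not known exactly. Their poses are not given: they have to be found in the camera images.
- hob: portable two-zone induction hob, 340 (x, front to back) x 500 (y) x 44 mm high, fixed on the worktop. Black, with a steel control strip along the front edge. Origin: centre of its underside; x points to its back, y to its left. Grey circles (170 mm) mark the zones; each zone's dial stands in front of it, 187 mm from the zone's centre.
- zone_left (a point): centre of the left (+y) cooking zone, on the hob's top face (44 mm above the worktop)
- zone_right (a point): centre of the right (-y) cooking zone, on the hob's top face
- dial_left_axis (a point): vertical turning axis of the left dial (it serves the left zone), where it meets the steel top face 44 mm above the worktop; axes as the hob's. Marks on the face 64 mm from the axis: a round black dot at off, 120 deg anticlockwise (from above) from the hob's +x, then eight black bars clockwise every 30 deg for clicks 1 to 8; bar 4 lies straight towards the zone, bar 5 is 30 deg clockwise of it.
- dial_left_lever (a point): point in the left dial's lever, 43 mm out from the axis and 17 mm above the hob's top face. The dial is a black hub (38 mm across, top at 26 mm) with one upright radial lever bar, 10 mm thick, that ends 55 mm from the axis and stands from 4 to 30 mm above the top face, with a white line on top. It points at the mark that is set and can be pushed from its side.
- dial_left (a joint): angle of the left dial in rad: 0 at off, growing clockwise seen from above, 0.524 rad (30 deg) a click, stop at click 8 (4.19). A sprung detent (about 0.1 N m to leave a click, 2 to 3 N at the lever) pulls it into the nearest click: pushed past half-way it drops into the next by itself and stays. Starts anywhere from off to click 2.
- dial_right_axis (a point): vertical turning axis of the right dial (it serves the right zone), where it meets the steel top face 44 mm above the worktop; axes as the hob's. Marks on the face 64 mm from the axis: a round black dot at off, 120 deg anticlockwise (from above) from the hob's +x, then eight black bars clockwise every 30 deg for clicks 1 to 8; bar 4 lies straight towards the zone, bar 5 is 30 deg clockwise of it.
- dial_right_lever (a point): point in the right dial's lever, 43 mm out from the axis and 17 mm above the hob's top face. The dial is a black hub (38 mm across, top at 26 mm) with one upright radial lever bar, 10 mm thick, that ends 55 mm from the axis and stands from 4 to 30 mm above the top face, with a white line on top. It points at the mark that is set and can be pushed from its side.
- dial_right (a joint): angle of the right dial in rad: 0 at off, growing clockwise seen from above, 0.524 rad (30 deg) a click, stop at click 8 (4.19). A sprung detent (about 0.1 N m to leave a click, 2 to 3 N at the lever) pulls it into the nearest click: pushed past half-way it drops into the next by itself and stays. Starts anywhere from off to click 2.
- pot_base (a point): centre of the underside of the tall pot: open steel pot, 136 mm across, 100 mm high, two small loop handles (they reach 95 mm from the centre). Stands loose on one of the two zones, 0.55 to 1.1 kg.
- pan_base (a point): centre of the underside of the low wide pan: open steel pan, 160 mm across, 45 mm high, two small loop handles (they reach 106 mm from the centre). Stands loose on the other zone.

How it is judged:
By the outcome, as a careful person would: the job done as asked, in the order asked, and still so for the second after the job is handed in, with the robot touching nothing.
It also fails if it takes over 38 s, if anything falls off the work surface, if the arm or the gripper's body presses on something with over 40 N, if the wrist force passes 120 N, or if a joint passes its speed limit or range.

ROBOT

A 7-joint arm with a two-finger parallel gripper is mounted at the origin on a cart in front of the work surface, level with it; the furniture and walls round the work are solid. World frame = base frame: x ahead of the robot, y to its left, z up, the work surface at z = 0. Lengths are in m, angles in rad, forces in N, time in s.
With the tool pointing down it reaches from about 0.35 to 0.9 m from the base axis. Payload 19.9 kg.
Tool frame: the origin (TCP) lies midway between the tips of the shut fingers; the grasp point (between the pads) lies 19 mm behind it; z points along the fingers, y is the line along which they close (so a half turn about z gives the same grasp; the last joint's range is limited). The gripper opens to 85 mm and grips with 20 to 120 N. Pads are 22 mm wide; open, the fingers measure 114 mm over their backs; the gripper's body (76 mm by 85 mm) begins 54 mm behind the grasp point. The pads swing forward as they close: fully open they stand 13 mm farther back than shut.
Start: joints at [-0.042, 0.417, -0.01, 1.614, 0.005, 1.111, -0.053], TCP at [0.625, 0, 0.231] pointing down, gripper open.
Joint ranges: [-2.81, 2.81], [-0.39, 2.02], [-1.27, 1.25], [0.06, 2.57], [-1.19, 4.33], [0.19, 2], [-2.82, 2.82]. Speed limits (rad/s): [1.89, 1.89, 2.39, 2.39, 3.01, 3.01, 3.01].

INTERFACE

Orientations are given as a unit quaternion [w, x, y, z].
In Python, from bench import r, get_image, close_job gives the robot as it stands. The module is installed in compiled form; this text tells all that it offers.
- The arm moves only by the tool send_rows, never from a script. Its argument "deltas" is a list of rows, each a list of 7 numbers: the opening, from 0 (shut) to 1 (fully open), then the shift along the tool's x, y, z in cm, then the turn, a rotation vector about the tool's x, y, z in degrees. A call has 1 to 12 rows; each row is the pose to reach, as a shift and turn from the pose commanded when the call began, along the tool's axes at that moment; what a row does not reach only later rows make up. A row lasts 1/10 s, in which the tool goes at most 50 mm and 8.59 degrees, less where a joint would pass 70% of its speed; a pose out of reach is approached as far as the arm can. A call with a gripper value outside its range is refused whole. The fingers move at their own pace and stop on an object; "grip_force" is the grip in N (left out, the last holds). Time passes only in rows, so rows that repeat a pose let the fingers close. It gives the time, the measured TCP pose, the force, the opening and the grip force at its end, in the units of the state.
- r.observe(): the state, without advancing time (a new reading comes with each control period).
- get_image(name): name is "scene" or "side" or "wrist"; returns a dict with "color" (384x512x3 uint8, blue, green, red), "fx", "fy", "cx", "cy" (pixels), "R" (3x3) and "t" (3): a world point X has camera coordinates R X + t. Camera axes: x right, y down, z forward; pixel columns grow to the right and rows downward; lengths in m; the calibration is good to about 2 mm. A picture is of the moment at which its call begins. There is no depth.
- close_job(): hands the job in; it is judged then, once.
The state is a dict: "clock": time; "joint_pos": joint angles; "joint_vel": joint speeds; "joint_torque": joint torques, N m; "tcp_pos": TCP position; "orientation": TCP orientation; "wrist_force": force on the tool from outside, world axes, zero at the start; "torque": the same for the moment, N m; "grip_width": finger opening in m; "gripper_force": force on a finger pad.
Only numpy, scipy, OpenCV 4.12 (cv2) and the standard library are available. Lean on these libraries where they do the work, as an engineer would, in place of code of your own. Each camera call takes 0.05 s, during which the arm holds its last target. There are 200 camera calls.

## Working session

There is one attempt and no reset: what is moved stays moved. The work goes in short steps, Python scripts to look and compute and a tool call to move; the robot and the scene stay as the last step left them, time stands still between calls to the robot, and variables do not carry over. Pictures are saved under pics/ and viewed, at most 10 in all, crops included, and the job is handed in when it is done.

Besides the shell and the picture viewer there is one more tool, called after ">>>" in YAML: its name, and indented under it one key for each argument. send_rows: Moves the arm, as the interface text tells. Its arguments: {"type":"object","properties":{"deltas":{"type":"array","items":{"type":"array","items":{"type":"number"}}},"grip_force":{"type":"number"}},"required":["deltas"]}

```bash
mkdir -p pics; python3 - <<'E'
from bench import r,get_image
import cv2,json,numpy as np
for n in ("scene","side","wrist"):
    d=get_image(n); cv2.imwrite(f"pics/{n}0.png",d["color"])
    np.savez(f"{n}0.npz",**d); print(n,d["fx"],d["cx"],d["cy"],(-d["R"].T@d["t"]).round(3))
s=r.observe();print(s["tcp_pos"],s["orientation"],s["clock"])
E
```

```text
scene 478.3011047090302 262.76416424211976 194.14377064246176 [ 0.314 -0.587  0.785]
side 399.70217224956406 259.1499502194191 197.1181276844987 [ 0.461 -0.671  0.64 ]
wrist 320.69733443629934 257.0637911965971 187.63781976077235 [0.625 0.078 0.374]
[6.24719067e-01 1.91592385e-05 2.30795201e-01] [-3.33541548e-04  7.07105473e-01  7.07107911e-01 -3.75585108e-04] 0.15
```

View pics/scene0.png

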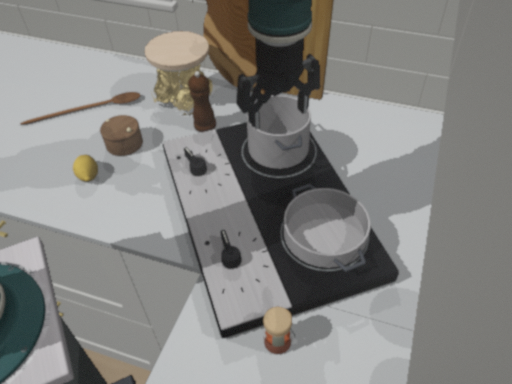

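View pics/wrist0.png

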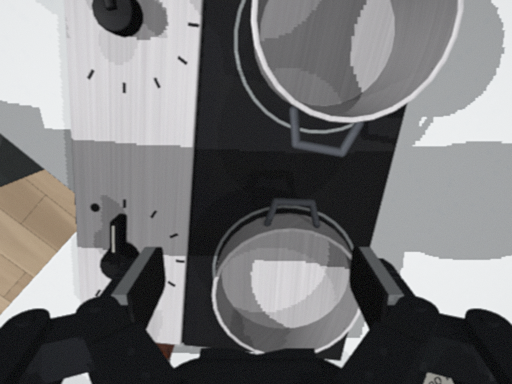

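The tall pot is on the left (+y) zone, so I need the left dial. In the scene picture its hub is at about (198,165), with the lever pointing up-left to (188,152). In the wrist picture the hub is at about (118,15). Next I'll zoom in on the scene picture.

```bash
python3 - <<'E'
import cv2,numpy as np
a=cv2.imread("pics/scene0.png")[125:275,150:290]
b=cv2.imread("pics/wrist0.png")[0:310,60:215]
a=cv2.resize(a,(560,600),interpolation=3)
cv2.imwrite("pics/sc.png",a)
E
```

```text
(no output)
```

View pics/sc.png

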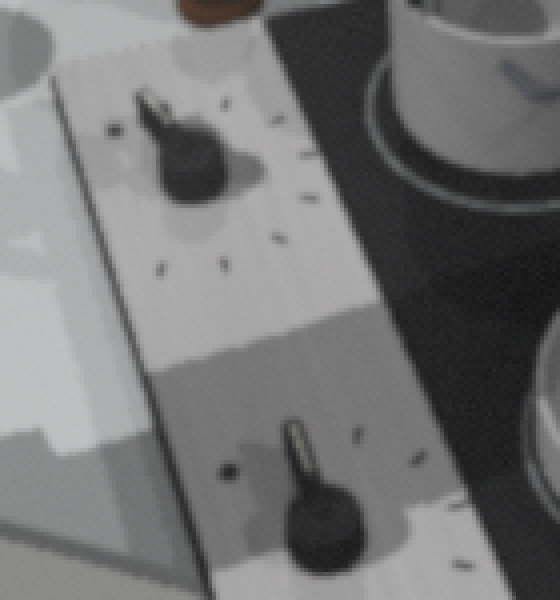

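Left dial lever covers bar 1, so it is at click 1. In this crop the dot is at (115,130), with bars 2 to 8 at (226,103), (279,119), (310,155), (310,198), (280,238), (225,265) and (160,270). I'll fit the hob pose from these marks.

```bash
cat > fit.py <<'E'
import numpy as np
from scipy.optimize import least_squares
S=np.load("scene0.npz");W=np.load("wrist0.npz")
def proj(c,X):
    p=c["R"]@X+c["t"]; return np.array([c["fx"]*p[0]/p[2]+c["cx"],c["fy"]*p[1]/p[2]+c["cy"]])
z=lambda u,v:(150+u/4,125+v/4)
obs=[(S,0,k,z(*p)) for k,p in {0:(115,130),2:(226,103),3:(279,119),4:(310,155),5:(310,198),6:(280,238),7:(225,265),8:(160,270)}.items()]
obs+=[(S,1,k,z(*p)) for k,p in {0:(230,470),2:(358,435),3:(419,458),4:(460,506),5:(463,566)}.items()]
obs+=[(W,0,k,p) for k,p in {4:(194,24),5:(182,60),6:(157,83),7:(124,88),8:(91,74)}.items()]
obs+=[(W,1,k,p) for k,p in {0:(95,208),1:(125,203),2:(154,214),3:(174,235),4:(180,261),5:(171,284)}.items()]
def mark(q,d,k,rad=.064,h=.044):
    a=q[4]+np.radians(120-30*k); return np.array([q[2*d]+rad*np.cos(a),q[2*d+1]+rad*np.sin(a),h])
if __name__=="__main__":
    f=lambda q:np.concatenate([proj(c,mark(q,d,k))-p for c,d,k,p in obs])
    s=least_squares(f,[.45,.12,.45,-.12,0],loss="soft_l1")
    q=s.x;print(q.round(4),np.degrees(q[4]),np.abs(s.fun).reshape(-1,2).round(1).tolist())
    np.save("q.npy",q)
    for k in (0,1,2,5):print(k,[mark(q,d,k,.043,.061).round(3).tolist() for d in(0,1)], proj(S,mark(q,0,k,.05,.074)),proj(S,mark(q,1,k,.05,.074)))
    print("zone",mark(q,0,4,.187))
E
python3 fit.py
```

```text
[ 0.5025  0.1385  0.4717 -0.1099 -0.1243] -7.1212667540259975 [[0.4, 0.3], [0.3, 0.4], [0.2, 0.2], [0.3, 0.7], [0.0, 0.7], [0.0, 0.5], [0.2, 0.6], [0.6, 0.8], [0.3, 0.1], [0.3, 0.3], [0.3, 0.2], [0.2, 0.5], [0.4, 0.6], [0.8, 1.0], [0.2, 0.5], [0.1, 0.2], [0.1, 0.3], [0.3, 0.2], [0.2, 0.5], [0.6, 0.6], [0.5, 0.1], [0.3, 0.5], [0.1, 0.1], [0.3, 0.3]]
0 [[0.486, 0.178, 0.061], [0.455, -0.07, 0.061]] [181.41623938 150.05622029] [211.42391444 236.98145203]
1 [[0.508, 0.181, 0.061], [0.477, -0.067, 0.061]] [191.871887   145.40391622] [223.41788089 230.59128222]
2 [[0.528, 0.173, 0.061], [0.498, -0.076, 0.061]] [203.65165453 144.66767724] [237.251843   229.63833987]
5 [[0.537, 0.113, 0.061], [0.506, -0.136, 0.061]] [220.08194138 163.10812952] [258.27711757 255.41737915]
zone [0.68805169 0.1153384  0.044     ]
```

>>> send_rows:
  deltas:
    - [0.4,3,-4,0,0,0,0]
    - [0.4,7,-8,0,0,0,0]
    - [0.4,10,-11.7,0,0,0,0]
    - [0.4,10,-11.7,0,0,0,0]
    - [0.4,10,-11.7,0,0,0,0]
    - [0.4,10,-11.7,0,0,0,0]

```text
clock: 0.75
tcp_pos: [0.5086, 0.0993, 0.2313]
orientation: [0.0, 0.707, 0.707, 0.0]
wrist_force: [-0.5, -1.0, 0.4]
grip_width: 0.0343
gripper_force: 0.0
```

```bash
python3 - <<'E'
from bench import r,get_image
import cv2,numpy as np
from fit import proj,mark
q=np.load("q.npy")
d=get_image("wrist");cv2.imwrite("pics/w1.png",d["color"])
print("axis top",proj(d,np.array([q[0],q[1],.07])))
for k in range(3):print(k,proj(d,mark(q,0,k,.05,.074)),proj(d,mark(q,0,k)))
s=r.observe();print(s["tcp_pos"],s["grip_width"],s["joint_pos"],s["clock"])
E
```

```text
axis top [249.67844162 127.69293521]
0 [227.16559624  75.71507896] [223.84453112  62.34781039]
1 [256.15299766  71.41237284] [257.99205938  57.21723163]
2 [283.11155285  83.01502855] [289.68144606  71.04058794]
[0.50875296 0.09900525 0.23116254] 0.03449079083093836 [-0.19278848  0.22857287 -0.06811469  1.87550971  0.01824617  1.03819487
 -0.26993926] 0.8
```

View pics/w1.png

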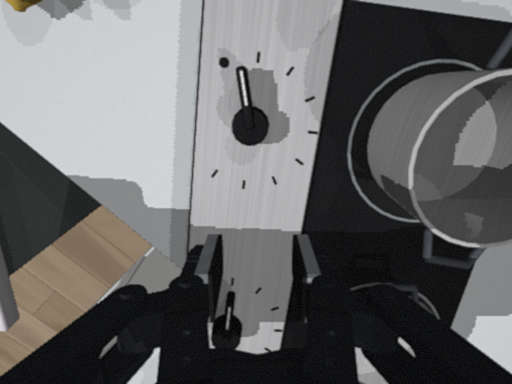

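The close view puts the left hub at (250,126) and the lever tip at (241,70). That is about midway between off (227,75) and bar 1 (256,71), so the lever's world angle is about 98°. I'll straddle it with the fingers partly open.

>>> send_rows:
  deltas:
    - [0.31,4,-0.6,0,0,0,-4]
    - [0.31,8.1,-1.15,0,0,0,-8]
    - [0.31,8.1,-1.15,0,0,0,-8]
    - [0.31,8.1,-1.15,4,0,0,-8]
    - [0.31,8.1,-1.15,8,0,0,-8]
    - [0.31,8.1,-1.15,12,0,0,-8]
    - [0.31,8.1,-1.15,12,0,0,-8]

```text
clock: 1.5
tcp_pos: [0.4947, 0.179, 0.1069]
orientation: [-0.002, 0.657, 0.754, -0.003]
wrist_force: [-0.1, -1.1, 0.4]
grip_width: 0.0262
gripper_force: 0.0
```

```bash
python3 - <<'E'
from bench import r,get_image
import cv2
d=get_image("wrist");a=d["color"];cv2.imwrite("pics/w2.png",a)
d=get_image("scene");a=cv2.resize(d["color"][90:240,120:320],(800,600));cv2.imwrite("pics/s2.png",a)
s=r.observe();print(s["tcp_pos"],s["grip_width"],s["wrist_force"])
E
```

```text
[0.49708639 0.18044482 0.11171444] 0.02629687218909318 [0.4883601  1.05636666 0.54618613]
```

View pics/w2.png

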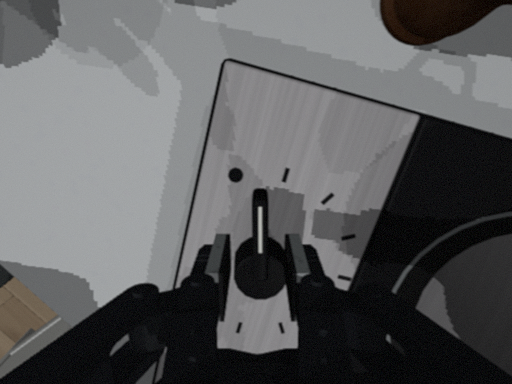

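The fingers are either side of the lever and aligned with it; the lever's white line is at (261,230). I'll go down, then sweep the arc at radius 4.3 cm.

>>> send_rows:
  deltas:
    - [0.31,0,0,3,0,0,0]
    - [0.31,0,0,5,0,0,0]
    - [0.31,0,0,5.7,0,0,0]
    - [0.31,0,0,5.7,0,0,0]
    - [0.31,0,0,5.7,0,0,0]

```text
clock: 2.1
tcp_pos: [0.4975, 0.1813, 0.0559]
orientation: [0.001, 0.656, 0.755, 0.001]
wrist_force: [0.5, -0.7, 0.1]
grip_width: 0.0265
gripper_force: 0.0
```

>>> send_rows:
  deltas:
    - [0.31,-0.02,0.45,0,0,0,6]
    - [0.31,-0.09,0.89,0,0,0,12]
    - [0.31,-0.21,1.33,0,0,0,18]
    - [0.31,-0.37,1.75,0,0,0,24]
    - [0.31,-0.58,2.15,0,0,0,30]
    - [0.31,-0.82,2.53,0,0,0,36]
    - [0.31,-1.1,2.88,0,0,0,42]
    - [0.31,-1.42,3.2,0,0,0,48]
    - [0.31,-1.77,3.48,0,0,0,54]
    - [0.31,-2.15,3.72,0,0,0,60]
    - [0.31,-2.15,3.72,0,0,0,60]
    - [0.31,-2.15,3.72,0,0,0,60]

```text
clock: 3.3
tcp_pos: [0.5368, 0.1653, 0.0552]
orientation: [-0.0, 0.945, 0.327, 0.001]
wrist_force: [0.2, 0.9, -0.6]
grip_width: 0.0262
gripper_force: 0.0
```

>>> send_rows:
  deltas:
    - [0.31,-0.02,0.45,0,0,0,6]
    - [0.31,-0.09,0.89,0,0,0,12]
    - [0.31,-0.21,1.33,0,0,0,18]
    - [0.31,-0.37,1.75,0,0,0,24]
    - [0.31,-0.58,2.15,0,0,0,30]
    - [0.31,-0.82,2.53,0,0,0,36]
    - [0.31,-1.1,2.88,0,0,0,42]
    - [0.31,-1.42,3.2,0,0,0,48]
    - [0.31,-1.77,3.48,0,0,0,54]
    - [0.31,-2.15,3.72,0,0,0,60]
    - [0.31,-2.15,3.72,0,0,0,60]
    - [0.31,-2.15,3.72,0,0,0,60]

```text
clock: 4.5
tcp_pos: [0.5424, 0.1226, 0.0546]
orientation: [-0.0, 0.982, -0.188, 0.0]
wrist_force: [-0.4, 0.2, -0.7]
grip_width: 0.0263
gripper_force: 0.0
```

>>> send_rows:
  deltas:
    - [0.31,-0.02,0.45,0,0,0,6]
    - [0.31,-0.09,0.89,0,0,0,12]
    - [0.31,-0.2,1.29,0,0,0,17.5]
    - [0.31,-0.2,1.29,0,0,0,17.5]
    - [0.31,-0.2,1.29,0,0,0,17.5]
    - [0.31,-0.2,1.29,0,0,0,17.5]

```text
clock: 5.1
tcp_pos: [0.5357, 0.1114, 0.0543]
orientation: [-0.0, 0.942, -0.336, -0.0]
wrist_force: [0.3, 0.1, 0.1]
grip_width: 0.0263
gripper_force: 0.0
```

```bash
python3 - <<'E'
from bench import r,get_image
import cv2
d=get_image("wrist");a=d["color"];cv2.imwrite("pics/w3.png",a)
s=r.observe();print(s["tcp_pos"],s["grip_width"],s["wrist_force"],s["joint_pos"])
E
```

```text
[0.53569488 0.11130973 0.0542791 ] 0.026388732593881612 [ 0.6761138   0.04076193 -0.30782387] [-0.64441944  0.56774764  0.48652828  1.9499051  -0.39270462  0.71732567
 -2.17962522]
```

View pics/w3.png

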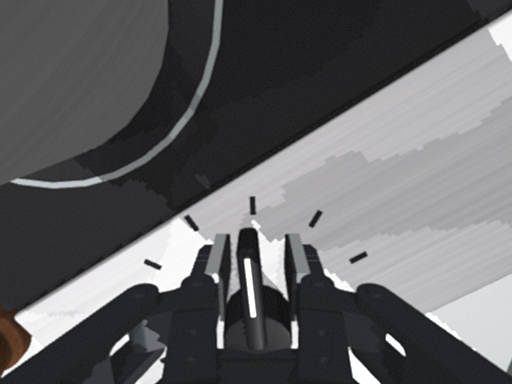

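The lever tip is at (248,232), just under a bar at (252,205), which I take to be bar 5. I'll lift clear and check.

>>> send_rows:
  deltas:
    - [0.31,0,0,-3,0,0,0]
    - [0.31,0,0,-7,0,0,0]
    - [0.31,0,0,-11,0,0,0]
    - [0.31,0,0,-15,0,0,0]
    - [0.31,-5,0,-16,0,0,0]
    - [0.31,-8,0,-16,0,0,0]
    - [0.31,-8,0,-16,0,0,0]
    - [0.31,-8,0,-16,0,0,0]

```text
clock: 5.95
tcp_pos: [0.4738, 0.1624, 0.2146]
orientation: [-0.0, 0.942, -0.337, 0.0]
wrist_force: [0.6, -0.1, 0.3]
grip_width: 0.0264
gripper_force: 0.0
```

```bash
python3 - <<'E'
from bench import r,get_image
import cv2,numpy as np
from fit import proj,mark
q=np.load("q.npy")
d=get_image("wrist");cv2.imwrite("pics/w4.png",d["color"])
print("axis top",proj(d,np.array([q[0],q[1],.07])))
for k in (4,5,6):print(k,proj(d,mark(q,0,k,.05,.074)),proj(d,mark(q,0,k)))
print("R",[proj(d,mark(q,1,k,.05,.074)) for k in(0,1,2)])
s=r.observe();print(s["tcp_pos"],s["clock"])
E
```

```text
axis top [257.59373365 133.8429855 ]
4 [225.917255    84.10329136] [220.47799929  70.62820252]
5 [255.27567517  74.43623651] [254.87148185  59.14380761]
6 [285.35969244  81.65084102] [290.13736802  67.71423292]
R [array([494.36779766,  21.66773919]), array([475.04227108,  -3.37338077]), array([471.67090358, -40.48585024])]
[0.47424046 0.1617626  0.21442574] 6.0
```

View pics/w4.png

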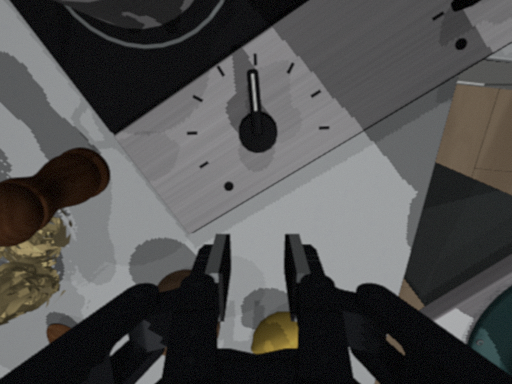

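The lever tip is at (253,73). Counting clockwise from the dot at (229,186), that lines up with the fifth bar at (255,59). The detent pulled the lever in and the arm is clear, so I'm handing in.

```bash
python3 -c "
from bench import close_job
print(close_job())"
```

```text
the job is handed in; nothing more can be done
None
```

The left dial, which serves the tall pot's zone, rests in click 5 (about 3° short of the bar's centre in the last picture), the arm never touched the other dial, the pot or the pan, and the job is handed in at about 6 s.

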